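Lock a hammer-head stop into the track of a sash glue-up jig

ROBOT

A 6-joint arm with a two-finger parallel gripper is mounted at the origin on the work surface. World frame = base frame: x ahead of the robot, y to its left, z up, the work surface at z = 0. Lengths are in m, angles in rad, forces in N, time in s.
With the tool pointing down it reaches from about 0.35 to 0.725 m from the base axis. Payload 6 kg.
Tool frame: the origin (TCP) lies on the centre line of the jaws, within the pads' length; the fingertips stand 19 mm ahead of it and the grasp point (between the pads) is the TCP; z points along the fingers, y is the direction in which the jaws open and shut (so a half turn about z gives the same grasp; the last joint's range is limited). The gripper opens to 85 mm and grips with 20 to 120 N. Pads are 22 mm wide; open, the fingers measure 114 mm over their backs; the gripper's body (76 mm by 85 mm) begins 54 mm behind the grasp point. The pads swing forward as they close: fully open they stand 13 mm farther back than shut.
Start: joints at [-0.777, 0.04, 0.085, 0, -1.615, -0.334], TCP at [0.266, -0.538, 0.25] pointing down, gripper open.
Joint ranges: [-2.56, 2.56], [-1.29, 2.01], [-1.08, 1.49], [-3.29, 1.98], [-2.81, -0.18], [-2.99, 2.99]. Speed limits (rad/s): [2.57, 2.57, 3.01, 3.14, 3.14, 3.14].

INTERFACE

Orientations are given as a rotation vector (axis times angle).
In Python, from station import env gives the robot as it stands.
- The arm moves only by the tool apply_moves, never from a script. Its argument "commands" is a list of rows, each a list of 4 numbers: the shift along the tool's x, y, z in mm, then the turn about the tool's z in degrees. A call has 1 to 5 rows; each row shifts and turns the pose as measured when the row begins, along the tool's axes as they then stand; what a row does not reach is not made up. A row lasts 1/10 s, in which the tool goes at most 50 mm and 8.59 degrees, less where a joint would pass 70% of its speed; a pose out of reach is approached as far as the arm can. A call is refused whole if a number of a shift passes 50 or a number of a turn 8.59, either way. A call with a gripper value outside its range is refused whole. "hand" is the closure, from 0 (fully open) to 1 (shut), set as the call begins (left out, the last holds). The fingers move at their own pace and stop on an object; the grip force is fixed at half the most. Time passes only in rows, so rows that do not move let the fingers close. It gives the time, the measured TCP pose, the force and the opening at its end, in the units of the state.
- env.get_obs(): the state, without advancing time (a new reading comes with each control period).
- env.snapshot(name): name is "scene" or "top"; returns (picture, depth): 400x640x3 uint8, red, green, blue; 400x640 float32, m along the optical axis (not along the pixel's ray), 0 where there is no reading.
- env.calibration(name): a dict with "fov_y" (degrees; the focal length in pixels is half the picture's height over the tangent of half this angle, whatever the lens; pixels are square), "cx", "cy" (the principal point, pixels), "k1" (the pictures are not rectified: a ray, as slopes to the right and down, at radius r is drawn at 1 + k1 r^2 times it, then the intrinsics apply), "extrinsics" (4x4, takes a point from world to camera coordinates). Camera axes: x right, y down, z forward; pixel columns grow to the right and rows downward; lengths in m; the calibration is good to about 2 mm. A picture is of the moment at which its call begins. calibration takes no time and is no camera call.
- env.finish_job(): hands the job in, once; it reports no verdict.
Trained networks look in the newest picture that a camera, given by its name, has taken for a name from the list of things; names that differ only in an ending like _2 or _b are one class to them, and where a whole thing is asked for, a point or a joint stands for the part that bears it (a point fixed in the world has none). Each returns a list of dicts, best first, with "score" (0 to 1); they miss things now and then, are a little off and sometimes report something else, mostly with a low value. They report only what shows in the picture. A call takes as long as a camera call. They do not tell look-alikes from the thing itself.
- env.cut_out(target, camera): "mask" (400x640 bool, what is visible of it) and "extent" ([left, top, right, bottom] in pixels, round what is visible of it).
The state is a dict: "time": time; "joint_pos": joint angles; "qd": joint speeds; "joint_efforts": joint torques, N m; "tool_pos": TCP position; "ee_rot": TCP orientation; "ft_force": force on the tool from outside, world axes, zero at the start; "ft_torque": the same for the moment, N m; "width": finger opening in m.
Only numpy, scipy, OpenCV 4.12 (cv2) and the standard library are available. Lean on these libraries where they do the work, as an engineer would, in place of code of your own. Each camera call takes 0.05 s, during which the arm holds its last target.

TASK

Take the stop with the orange bar out of the wooden rack, drop its hammer head through the slot of the aluminium track at the yellow-marked section of the jig, and give it a quarter turn so that the head catches under the lips, as on the two grey stops. Leave it sitting flat on the track, its collar within the yellow and its bar square across the slot, and leave everything else where it is.

Things in the scene. Friction and masses are not known exactly. Their poses are not given: they have to be found in the camera images.
- stop: The loose stop (sizes here and below in mm), 100 to 170 g, standing in a hole of the rack at any yaw. Origin: on its axis, at the underside of its black collar (48 diameter x 6 thick), the face that seats on rack and track. z up, y along the bar and the head. Orange bar 18 wide (x) x 54 long (y) x 36 tall, from 6 to 42 above the origin: grip it across its 18 mm width.
- stop_head (a point): Centre of the stop's steel hammer head, 13 below the stop's origin, axes as the stop's. The head is 11 wide (x) x 30 long (y) x 8 thick, from 9 to 17 below the collar's underside, on a neck 10 diameter. Head and bar are parallel, the same after a half turn, and may be turned either way to lock.
- mark: The yellow-painted section of the track, 84 long, at a varying place along it; fixed for the episode. Origin: middle of the section, on the slot's centre line, at the top face of the lips (where a collar seats), 49 above the table. y along the slot, x across it, z up. The flanks and the board beside it are yellow too.
- jig: The glue-up jig, fixed for the episode, at a varying place and yaw: wooden board 295 (x, from -60 to 235) x 390 (y) x 18 thick with an aluminium track on it. Origin: on the table under the middle of the track; y along the track, x across. A white sash with glass, 150 x 290, top 52 above the table, lies on it from x = 75 to 225.
- track_mid (a point): Middle of the track at the top face of its lips, 49 above the table, axes as the jig's. Track 366 long (y), 50 wide, ends closed. Slot 16 wide between lips 5 thick; inside it is 38 wide and 22 deep below the lips, so a seated head hangs 4 below the lips. Two fixed stops with grey bars, same shape, are locked at y = +135 and -135, bars across the slot.
- rack: Wooden rack block 80 (x) x 200 (y) x 40 tall, fixed for the episode, varying place and yaw, with two square holes 36 wide right through it at y = +50 and -50. Origin: centre of its underside. One hole holds the stop, the other the bench dog; which is which varies.
- dog: Plain bench dog: round blue knob 38 diameter, 28 tall, on a black collar 48 diameter x 6, with a round wooden shank 24 diameter below. Stands in the other hole of the rack. Origin: at the collar's underside. Not to be moved.
- glue: Yellow glue bottle with a red cap, 60 diameter x 170 tall. Origin: centre of its underside. Not to be moved.
- tape: Yellow and black tape measure, 70 x 38 x 62 tall. Origin: centre of its underside. Not to be moved.
- offcut: Pale wood offcut 150 x 45 x 30. Origin: centre of its underside. Not to be moved.
- jar: Empty white pot, 72 diameter x 85 tall. Origin: centre of its underside. Not to be moved.
- pencil: Red carpenter's pencil 180 x 12 x 8, lying along its x. Origin: underside. Not to be moved.
There are look-alikes about, which are no part of the job. What is shaped like the stop but green or pink is not meant.

How it is judged:
On the way:
1. the stop's head has gone down through the slot, in line with it (x of stop in the frame of mark between -0.008 and 0.008 m and z of stop in the frame of mark between -0.003 and 0.0045 m and angle between the y axis of stop and the y axis of jig, either way round below 0.35 rad), for 0.1 s.
At the end, for the whole second after the job is handed in: The stop is at rest in the track: collar flat on the lips (height within 2.5 mm, tilt under 0.08 rad), head in the channel, axis within 8 mm of the slot's centre line and 20 mm of the middle of the yellow along it, bar at least 1.22 rad (70 degrees) from the slot's direction (x of stop in the frame of mark between -0.008 and 0.008 m and y of stop in the frame of mark between -0.02 and 0.02 m and z of stop in the frame of mark between -0.0025 and 0.0025 m and angle between the y axis of stop and the y axis of jig, either way round above 1.22 rad and angle between stop's own z axis and vertical below 0.08 rad and linear speed of stop below 0.02 m/s and angular speed of stop below 0.2 rad/s); the robot touches nothing.
It fails at once if the bench dog is moved by more than 30 mm (distance of dog from where it was at the start of the episode above 0.03 m).
It fails at once if any of the glue bottle, tape measure, offcut, pot or pencil is moved by more than 30 mm (distance of any of glue, tape, offcut, jar, pencil from where it was at the start of the episode above 0.03 m).
It also fails if it takes over 43 s, if anything falls off the work surface, if the arm or the gripper's body presses on something with over 40 N, if the wrist force passes 120 N, or if a joint passes its speed limit or range.

## Working session

There is one attempt and no reset: what is moved stays moved. The work goes in short steps, Python scripts to look and compute and a tool call to move; the robot and the scene stay as the last step left them, time stands still between calls to the robot, and variables do not carry over. Pictures are saved under pics/ and viewed, and the job is handed in when it is done.

Besides the shell and the picture viewer there is one more tool, called by a JSON object that holds its "method" and its "body". apply_moves: Moves the arm, as the interface text tells. Its arguments: {"type":"object","properties":{"commands":{"type":"array","items":{"type":"array","items":{"type":"number"}}},"hand":{"type":"number"}},"required":["commands"]}

```bash
mkdir -p pics; ls; cat > h.py <<'E'
import numpy as np, cv2
from station import env
def snap(n,f=None):
    p,d=env.snapshot(n)
    if f: cv2.imwrite('pics/'+f+'.png',p[:,:,::-1])
    return p,d
def K(n):
    c=env.calibration(n); f=200/np.tan(np.radians(c['fov_y'])/2)
    return c,f
def unproj(n,uv,z):
    """uv Nx2, z depth -> world"""
    c,f=K(n); uv=np.asarray(uv,float).reshape(-1,2)
    q=(uv-[c['cx'],c['cy']])/f; s=q.copy()
    for _ in range(20): s=q/(1+c['k1']*(s**2).sum(1,keepdims=True))
    z=np.asarray(z).reshape(-1,1)
    P=np.hstack([s*z,z]); E=np.array(c['extrinsics'])
    return (P-E[:3,3])@E[:3,:3]
def plane(n,uv,h):
    c,f=K(n);E=np.array(c['extrinsics'])
    uv=np.asarray(uv,float).reshape(-1,2)
    a=unproj(n,uv,np.ones(len(uv))); o=-E[:3,:3].T@E[:3,3]
    d=a-o; return o+d*((h-o[2])/d[:,2])[:,None]
def proj(n,P):
    c,f=K(n);E=np.array(c['extrinsics']);P=np.asarray(P,float).reshape(-1,3)
    q=P@E[:3,:3].T+E[:3,3]; s=q[:,:2]/q[:,2:]
    return s*(1+c['k1']*(s**2).sum(1,keepdims=True))*f+[c['cx'],c['cy']]
E
python3 - <<'E'
from h import *
for n in('scene','top'):
    snap(n,n+'0'); c=env.calibration(n); print(n,c['fov_y'],c['k1']); E=np.array(c['extrinsics']); print(-E[:3,:3].T@E[:3,3])
o=env.get_obs(); print(o)
E
```

```text
pics
scene 51.182663565096675 -0.013565594827416176
[1.16203843 0.25915727 1.1582453 ]
top 42.27547576244874 -0.1458784181310805
[0.16172786 0.02336167 1.88908086]
{'time': 0.1, 'joint_pos': array([-7.77264764e-01,  4.07550967e-02,  8.38997731e-02, -4.09559356e-04,
       -1.61553829e+00, -3.33705369e-01]), 'qd': array([-4.95209997e-04, -2.19922140e-03,  2.67123985e-03, -2.57069820e-04,
       -9.35499212e-05, -8.46490652e-04]), 'joint_efforts': array([-6.40508020e-03, -3.69343221e+01,  3.48281479e+01,  6.95190355e+00,
       -4.56637048e-03,  3.02175249e-05]), 'tool_pos': array([ 0.26621723, -0.53739346,  0.24937057]), 'ee_rot': array([ 7.15858329e-01, -3.05842392e+00, -2.46390984e-03]), 'ft_force': array([-0.31439372, -0.14035346, -0.26406091]), 'ft_torque': array([-0.03501372, -0.03055367,  0.00490967]), 'width': 0.08525581230954951}
```

View pics/scene0.png

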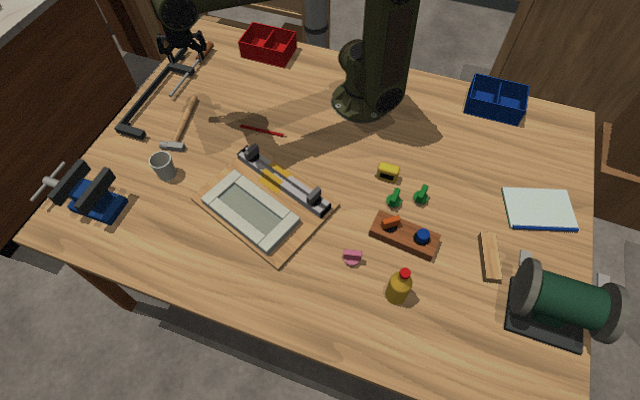

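View pics/top0.png

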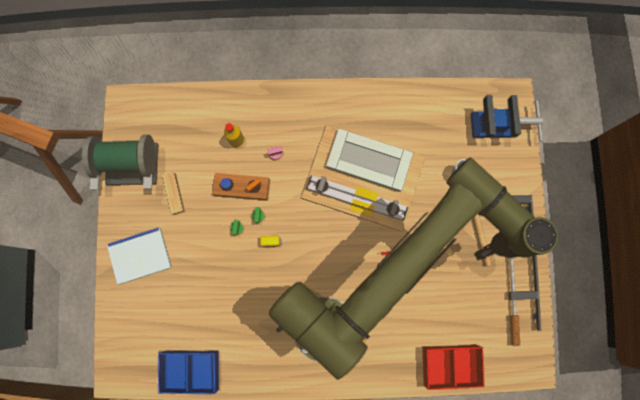

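The scene view shows the rack at (405,235) with the orange stop at (391,222) and the blue dog at (423,236). The track runs from (250,155) to (320,205), with yellow near (270,178). In the top view the stop is at (254,185), the track runs (315,186)–(400,210), and the yellow is near (367,202).

```bash
cat > m.py <<'E'
from h import *
def rect(P):
    (c,s,a)=cv2.minAreaRect(P[:,:2].astype(np.float32)*1000); return np.round(c,1),np.round(s,1),round(a,1)
for n in('scene','top'):
    p,d=snap(n)
    hsv=cv2.cvtColor(p,cv2.COLOR_RGB2HSV)
    vv,uu=np.mgrid[:400,:640]; W=unproj(n,np.stack([uu.ravel(),vv.ravel()],1),d.ravel()).reshape(400,640,3)
    np.save(n+'W.npy',W); np.save(n+'p.npy',p)
    for t in('stop','mark','jig','track_mid','rack','dog','glue','tape','jar','pencil'):
        for r in env.cut_out(t,n)[:3]:
            if r['score']<.3: continue
            m=r['mask']; w=W[m&(d>0)]; zt=np.percentile(w[:,2],95) if len(w) else 0
            tp=w[abs(w[:,2]-zt)<.006]
            print(n,t,round(r['score'],2),r['extent'],m.sum(),'zt',round(zt*1000,1),rect(tp) if len(tp)>4 else '', p[m].mean(0).round())
E
python3 m.py
```

```text
scene stop 0.77 [379.1, 212.9, 395.8, 231.4] 245 zt 83.3 (array([519.8, 244. ]), array([19. , 54.3]), 38.9) [99. 52. 27.]
scene stop 0.74 [342.2, 247.2, 358.4, 267.7] 266 zt 60.3 (array([651.4, 168.3]), array([19.9, 52.9]), 13.7) [142.  88.  97.]
scene stop 0.49 [411.0, 188.5, 430.3, 203.6] 220 zt 60.8 (array([375.1, 310.3]), array([17.9, 51. ]), 79.0) [50. 91. 48.]
scene mark 0.85 [256.2, 163.8, 287.1, 192.4] 398 zt 52.4 (array([ 461.8, -157. ]), array([79.9, 51.9]), 72.5) [157. 126.  51.]
scene jig 0.83 [192.2, 144.2, 339.5, 271.2] 9205 zt 56.0 (array([ 566.8, -161.5]), array([370.7, 251.3]), 70.7) [148. 135. 114.]
scene track_mid 0.63 [189.0, 146.0, 341.1, 272.7] 9434 zt 55.8 (array([ 566.7, -161.8]), array([371.7, 251.3]), 70.7) [147. 134. 113.]
scene rack 0.94 [370.5, 212.2, 438.8, 262.1] 1483 zt 43.8 (array([524.4, 293. ]), array([198.9,  82.8]), 84.7) [120.  79.  50.]
scene dog 0.74 [412.3, 230.6, 432.1, 245.8] 187 zt 76.1 (array([530.7, 343.8]), array([30.5, 31.7]), 13.4) [22. 43. 79.]
scene dog 0.4 [239.4, 128.5, 284.2, 137.6] 143 zt 12.9 (array([ 276.7, -294.6]), array([ 15
[... 1198 characters left out ...]
] 7971 zt 59.3 (array([ 561.9, -159.3]), array([369.3, 250.9]), 70.6) [182. 164. 131.]
top rack 0.94 [212.4, 169.0, 267.7, 202.7] 987 zt 48.7 (array([520.3, 295.2]), array([198.5,  80.9]), 83.9) [166. 107.  58.]
top dog 0.66 [221.6, 176.8, 237.3, 193.0] 131 zt 82.5 (array([522.2, 340.8]), array([27.3, 30.2]), 11.5) [ 74.  80. 114.]
top glue 0.82 [222.3, 120.7, 245.1, 144.8] 346 zt 171.3 (array([705.2, 319.8]), array([25.9, 24.2]), 72.3) [153. 105.  32.]
top tape 0.7 [262.6, 238.4, 278.7, 248.2] 200 zt 70.2 (array([315.9, 187.4]), array([27.9, 64.5]), 5.2) [191. 174.  28.]
top jar 0.4 [453.2, 160.5, 464.2, 169.0] 45 zt 91.1 (array([ 585.3, -497. ]), array([ 6.5, 37.3]), 46.5) [140. 135. 123.]
```

```bash
cat > r.py <<'E'
from h import *
def rect(P):
    (c,s,a)=cv2.minAreaRect(P[:,:2].astype(np.float32)*1000); return np.round(c,1),np.round(s,1),round(a,1)
for n in('scene','top'):
    p=np.load(n+'p.npy');W=np.load(n+'W.npy')
    hsv=cv2.cvtColor(p,cv2.COLOR_RGB2HSV)
    u0,v0=proj(n,[[.52,.244,.082]])[0].astype(int)
    m=np.zeros((400,640),bool); m[v0-16:v0+16,u0-16:u0+16]=1
    o=m&(hsv[...,0]<14)&(hsv[...,1]>190)
    vs,us=np.nonzero(o); 
    top=o&(abs(W[...,2]-W[o][:,2].max())<.012)
    print(n,o.sum(),'stop',rect(W[top]),W[o][:,2].max())
    vs,us=np.nonzero(top); print(' plane',rect(plane(n,np.stack([us,vs],1),.082)))
    # track: points z high within corridor
    cen=np.array([.5,-.03]);
    # grey bars tops: z>.07 near jig
    sel=(W[...,0]>.35)&(W[...,0]<.6)&(W[...,1]>-.34)&(W[...,1]<.05)&(W[...,2]>.077)&(W[...,2]<.1)
    k,l,st,ct=cv2.connectedComponentsWithStats(sel.astype(np.uint8))
    for i in range(1,k):
        if st[i,4]>20:
            vs,us=np.nonzero(l==i); print(' grey',st[i,4],rect(W[l==i]),W[l==i][:,2].mean(), rect(plane(n,np.stack([us,vs],1),.091)))
    t=(W[...,0]>.35)&(W[...,0]<.65)&(W[...,1]>-.34)&(W[...,1]<.1)&(W[...,2]>.042)&(W[...,2]<.062)
    k,l,st,ct=cv2.connectedComponentsWithStats(t.astype(np.uint8))
    for i in range(1,k):
        if st[i,4]>150: print(' t',st[i,4],rect(W[l==i]))
    y=t&(hsv[...,0]>20)&(hsv[...,0]<32)&(hsv[...,1]>140)
    vs,us=np.nonzero(y)
    print(' yellow',y.sum(),rect(W[y]),rect(plane(n,np.stack([us,vs],1),.049)))
    for nm,c,(a,b) in(('s',(u0,v0),(30,25)),('t',proj(n,[[.49,-.09,.05]])[0].astype(int),(60,50))):
        x=p[c[1]-b:c[1]+b,c[0]-a:c[0]+a,::-1]; k=600//(2*a)
        cv2.imwrite(f'pics/{n}_{nm}1.png',cv2.resize(x,None,fx=k,fy=k,interpolation=cv2.INTER_CUBIC))
E
python3 r.py; cd pics; python3 -c "
import cv2,numpy as np
a=[cv2.resize(cv2.imread(f),(400,300)) for f in ['scene_s1.png','top_s1.png','scene_t1.png','top_t1.png']]
cv2.imwrite('m1.png',np.vstack([np.hstack(a[:2]),np.hstack(a[2:])]))"
```

```text
scene 120 stop (array([1162. ,  259.2]), array([0., 0.]), 0.0) 1.1582453046065666
 plane (array([516.5, 253.4]), array([18.5,  0. ]), 176.2)
 grey 107 (array([ 428. , -255.4]), array([19., 55.]), 69.8) 0.088029454719964 (array([ 432.6, -252.8]), array([27. , 60.5]), 75.1)
 grey 114 (array([518. ,  -0.6]), array([20.2, 54.4]), 74.5) 0.08847908922257401 (array([5.212e+02, 5.000e-01]), array([21.2, 58.2]), 70.6)
 t 1077 (array([ 471.3, -129.3]), array([374. ,  54.9]), 70.7)
 t 1674 (array([ 612.2, -179.3]), array([292.3, 149.2]), 70.9)
 yellow 195 (array([ 452.6, -181.3]), array([134.1,  53.9]), 69.7) (array([ 454.5, -184.6]), array([141. ,  53.5]), 71.7)
top 24 stop (array([516.5, 246.9]), array([16.5, 50.7]), 29.4) 0.09016319912792914
 plane (array([515.8, 246.7]), array([17.2, 50.3]), 33.5)
 grey 78 (array([ 5.134e+02, -4.000e-01]), array([17.8, 54.8]), 69.5) 0.09076550023650955 (array([ 5.121e+02, -2.000e-01]), array([18. , 54.8]), 70.9)
 grey 79 (array([ 422.9, -254.6]), array([18.6, 53.1]), 71.3) 0.0918552100847615 (array([ 422.8, -254.3]), array([18.9, 53.3]), 70.3)
 t 1519 (array([ 609.1, -177.4]), array([291.9, 152.3]), 70.7)
 t 696 (array([ 468.1, -128.9]), array([254.9,  53.7]), 70.6)
 yellow 190 (array([ 458.9, -154.5]), array([80.1, 52.5]), 68.9) (array([ 458.3, -154.6]), array([79.9, 52.2]), 70.3)
```

View pics/m1.png

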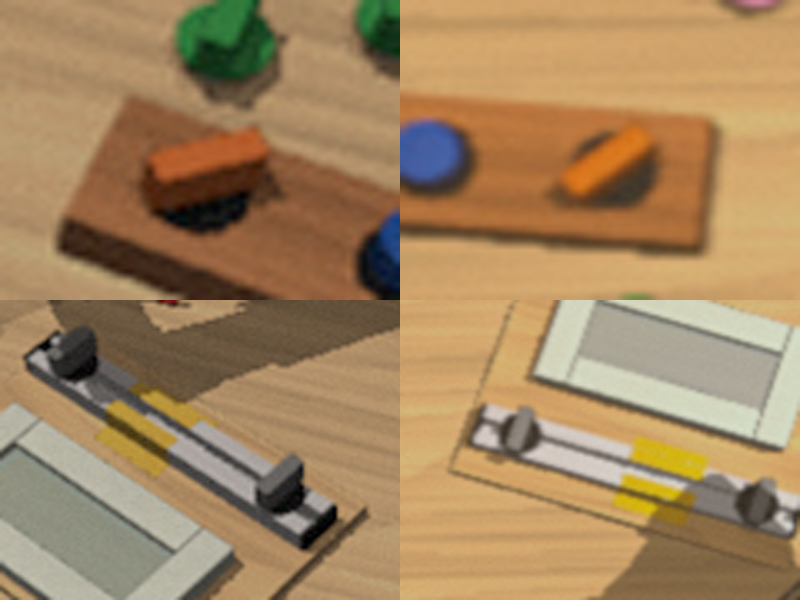

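{"method": "apply_moves", "body": {"commands": [[-34, 35, 0, 0], [-34, 35, 0, 0], [-34, 35, 0, 0], [-34, 35, 0, 0], [-34, 35, 0, 0]], "hand": 0}}

```text
time: 1.7
tool_pos: [0.3408, -0.3028, 0.2461]
ee_rot: [0.698, -3.058, -0.008]
ft_force: [1.8, 0.0, 0.4]
width: 0.0853
```

{"method": "apply_moves", "body": {"commands": [[-34, 35, 0, 0], [-34, 35, 0, 0], [-34, 35, 0, 0], [-34, 35, 0, 0], [-34, 35, 0, 0]]}}

```text
time: 2.2
tool_pos: [0.4177, -0.0645, 0.2487]
ee_rot: [-0.698, 3.061, 0.007]
ft_force: [1.1, -0.9, -0.0]
width: 0.0855
```

{"method": "apply_moves", "body": {"commands": [[-34, 35, 0, -8.5], [-34, 35, 0, -8.5], [-34, 35, 0, 0], [-34, 35, 0, 0]]}}

```text
time: 2.6
tool_pos: [0.4427, 0.1324, 0.251]
ee_rot: [-1.16, 2.912, 0.006]
ft_force: [1.5, -0.3, 0.1]
width: 0.0855
```

Now a helper that works out remaining offsets in tool axes.

```bash
cat > rel.py <<'E'
import sys,numpy as np
from h import env
from scipy.spatial.transform import Rotation as Ro
def rel(t,yaw=None):
    o=env.get_obs();R=Ro.from_rotvec(o['ee_rot']).as_matrix()
    d=R.T@(np.array(t)/1000-o['tool_pos'])*1000
    cy=np.degrees(np.arctan2(R[1,1],R[0,1]))
    tilt=np.degrees(np.arccos(-R[2,2]))
    print('t',round(o['time'],2),'pos',(o['tool_pos']*1000).round(1),'shift',d.round(1),'yawY',cy.round(2),'tilt',tilt.round(2),'zaxis',R[:,2].round(4),'q6',o['joint_pos'][5].round(2))
    if yaw is not None: print('turn',-(((yaw-cy)+90)%180-90),'or +-180')
a=[float(x) for x in sys.argv[1:]]
rel(a[:3],a[3] if len(a)>3 else None)
E
python3 rel.py 518 245 160 36
```

```text
t 2.6 pos [442.7 132.4 251. ] shift [-131.4   29.8   92.1] yawY 133.43 tilt 0.46 zaxis [ 0.0049  0.0064 -1.    ] q6 -1.54
turn -82.57131249156058 or +-180
```

{"method": "apply_moves", "body": {"commands": [[-44, 10, 0, 0], [-44, 10, 0, 0], [-44, 10, 0, 0], [0, 0, 20, -8.5], [0, 0, 20, -8.5]]}}

```text
time: 3.1
tool_pos: [0.5203, 0.2583, 0.2128]
ee_rot: [-1.595, 2.693, 0.005]
ft_force: [-0.2, 0.1, -0.1]
width: 0.0855
```

{"method": "apply_moves", "body": {"commands": [[0, 0, 10, -8.5], [0, 0, 10, -8.5], [0, 0, 10, -8.5], [0, 0, 10, -8.5], [0, 0, 0, -8.5]]}}

```text
time: 3.6
tool_pos: [0.5193, 0.259, 0.1657]
ee_rot: [-2.475, 1.927, 0.002]
ft_force: [-0.4, 0.4, -0.6]
width: 0.0852
```

{"method": "apply_moves", "body": {"commands": [[0, 0, 0, -8.5], [0, 0, 0, -8.5], [0, 0, 0, -4], [0, 0, 0, 0]]}}

```text
time: 4.0
tool_pos: [0.5191, 0.2588, 0.165]
ee_rot: [-2.792, 1.431, 0.0]
ft_force: [-0.6, 0.0, 1.2]
width: 0.0857
```

```bash
python3 rel.py 518 245 160 36
python3 - <<'E'
from h import *
for n in('scene','top'): snap(n,n+'2')
p=cv2.imread('pics/scene2.png')[130:280,310:480]
cv2.imwrite('pics/s2c.png',cv2.resize(p,None,fx=4,fy=4,interpolation=cv2.INTER_CUBIC)[:600])
E
```

```text
t 4.0 pos [519.1 258.8 165. ] shift [10.6  9.   4.9] yawY -144.26 tilt 0.23 zaxis [ 0.0015  0.0037 -1.    ] q6 -0.18
turn -0.2585013470231843 or +-180
```

View pics/s2c.png

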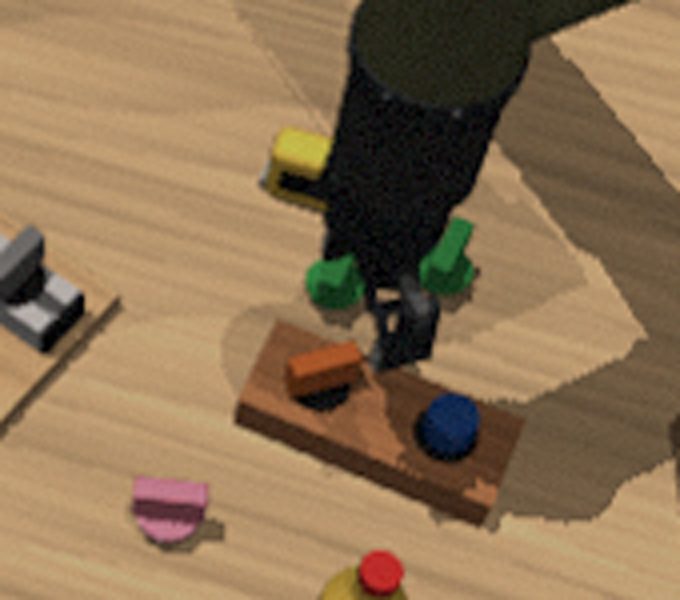

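The open gripper hovers just right of the stop (orange bar at crop (325,365)), clear of the dog. I'm moving over the bar and going down.

{"method": "apply_moves", "body": {"commands": [[10, 9, 5, 0], [0, 0, 25, 0], [0, 0, 25, 0], [0, 0, 0, 0]]}}

```text
time: 4.5
tool_pos: [0.5177, 0.2435, 0.1088]
ee_rot: [-2.784, 1.443, -0.0]
ft_force: [-0.3, 0.0, 0.0]
width: 0.0859
```

```bash
python3 rel.py 518 245 70 36
python3 - <<'E'
from h import *
for n in('scene','top'): snap(n,n+'3')
p=cv2.imread('pics/scene3.png')[180:260,350:450]
cv2.imwrite('pics/s3c.png',cv2.resize(p,None,fx=7,fy=7,interpolation=cv2.INTER_CUBIC))
E
```

```text
t 4.5 pos [517.7 243.5 108.8] shift [-0.9 -0.9 38.8] yawY -144.78 tilt 0.33 zaxis [ 0.0028  0.005  -1.    ] q6 -0.17
turn -0.7834657802737865 or +-180
```

View pics/s3c.png

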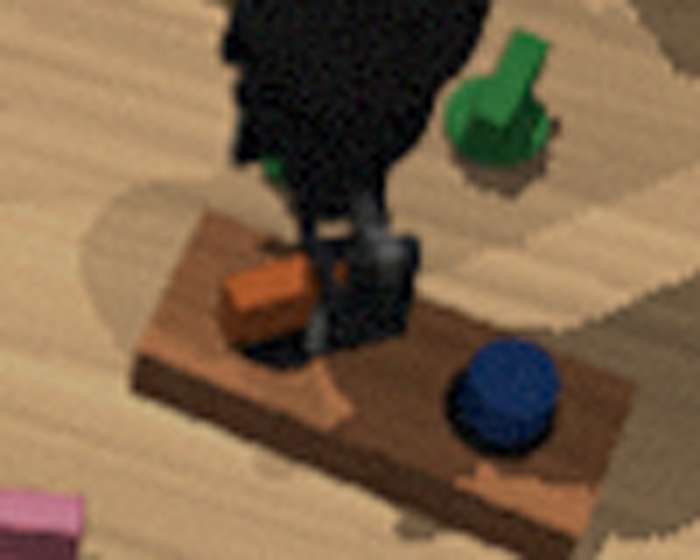

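The near finger stands to the right of the orange bar (crop (360,300)), and the bar lies between the jaws. I'm going down and closing.

{"method": "apply_moves", "body": {"commands": [[-1, -1, 20, -0.8], [0, 0, 15, 0], [0, 0, 4, 0], [0, 0, 0, 0]]}}

```text
time: 5.0
tool_pos: [0.5227, 0.2472, 0.079]
ee_rot: [-2.784, 1.418, -0.014]
ft_force: [-0.3, 0.1, 0.3]
width: 0.0855
```

{"method": "apply_moves", "body": {"commands": [[0, 0, 0, 0], [0, 0, 0, 0], [0, 0, 0, 0], [0, 0, 0, 0], [0, 0, 0, 0]], "hand": 1}}

```text
time: 5.5
tool_pos: [0.5235, 0.2476, 0.0823]
ee_rot: [-2.782, 1.418, -0.016]
ft_force: [-2.2, 0.5, -0.3]
width: 0.0166
```

```bash
python3 rel.py 518 245 70 36; python3 -c "
from h import *
o=env.get_obs();print(o['width'],o['ft_force'],o['ft_torque'])"
```

```text
t 5.5 pos [523.5 247.6  82.3] shift [-1.1  6.2 12.1] yawY -144.01 tilt 1.27 zaxis [ 0.018   0.0128 -0.9998] q6 -0.16
turn -0.009006353500694786 or +-180
0.016641178893319956 [-2.16134821  0.45000412 -0.30960351] [0.06429212 0.7635056  0.02292067]
```

```bash
python3 - <<'E'
from h import *
o=env.get_obs();print(o['joint_pos'].round(3),o['qd'].round(3),o['joint_efforts'].round(1))
for n in('scene','top'): snap(n,n+'4')
p=cv2.imread('pics/scene4.png')[130:280,310:480]
cv2.imwrite('pics/s4c.png',cv2.resize(p,None,fx=4,fy=4,interpolation=cv2.INTER_CUBIC))
E
```

```text
[ 0.79   0.012 -0.253  0.004 -1.284 -0.163] [ 0.002 -0.003  0.001 -0.008  0.001  0.001] [ -1.  -34.4  34.3   7.5   0.9  -0. ]
```

View pics/s4c.png

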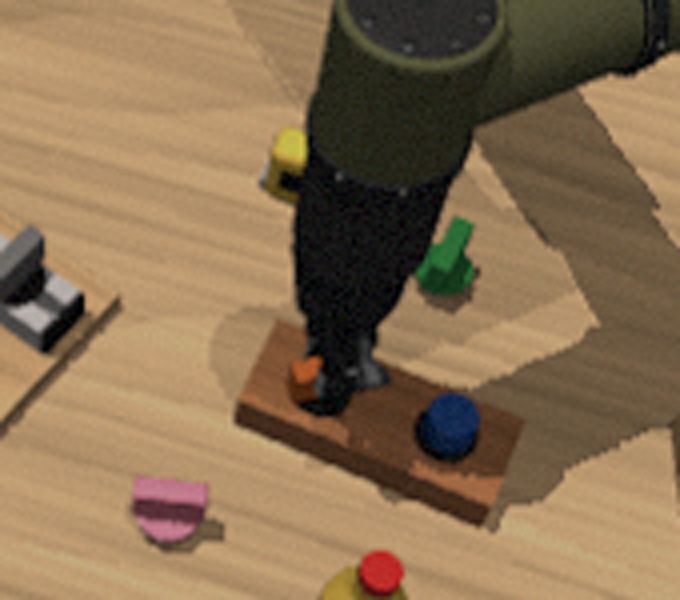

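View pics/top4.png

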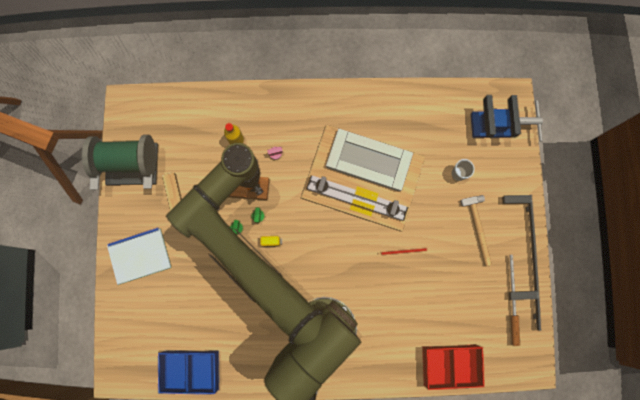

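```bash
python3 - <<'E'
from h import *
n='scene'
p,d=snap(n)
vv,uu=np.mgrid[:400,:640]; W=unproj(n,np.stack([uu.ravel(),vv.ravel()],1),d.ravel()).reshape(400,640,3)*1000
np.set_printoptions(linewidth=250)
for v in range(214,236,2):
    print(v,' '.join('%d,%d,%d|%s'%(*W[v,u],''.join('%x'%(c//16) for c in p[v,u])) for u in range(378,410,3)))
c=proj(n,[[.5235,.2476,.0823],[.518,.245,.04],[.518,.245,.082]]); print(c)
x=cv2.resize(p[205:245,365:425,::-1],None,fx=12,fy=12,interpolation=cv2.INTER_CUBIC); cv2.imwrite('pics/s5.png',x)
E
```

```text
214 488,201,37|743 487,210,42|753 483,219,40|753 522,229,110|222 548,238,156|000 544,246,155|001 554,254,176|000 557,262,186|111 547,269,173|111 435,280,0|975 430,289,-2|a86
216 492,203,33|853 492,212,39|753 490,221,40|753 524,231,102|333 547,240,144|000 548,248,151|010 1162,259,1158|111 558,263,176|111 552,271,172|222 442,282,0|875 439,291,0|975
218 502,205,39|853 500,214,41|853 495,222,37|853 523,232,90|011 545,241,132|000 543,249,133|000 559,257,164|000 559,265,169|111 555,273,167|333 449,284,0|a86 445,293,-1|975
220 510,207,41|753 506,216,39|853 504,224,40|952 522,234,78|a52 551,243,130|521 543,251,122|000 537,259,116|010 560,267,160|110 562,274,168|333 458,286,2|753 452,295,-2|a86
222 518,209,42|753 510,218,35|753 534,228,82|a52 530,236,80|a52 546,244,112|111 548,253,120|101 544,261,118|211 563,268,155|333 567,276,167|554 559,284,157|222 483,295,37|532
224 523,211,39|753 520,220,40|742 540,229,80|942 537,238,81|942 543,246,95|444 549,254,112|111 566,262,145|011 571,270,158|222 569,277,160|554 567,285,160|322 490,297,38|432
226 530,213,40|853 535,222,54|742 544,231,76|420 539,239
[... 187 characters left out ...]
49,72|222 564,257,116|100 573,265,136|000 582,273,156|421 512,283,41|532 509,291,41|532 508,300,44|532
230 543,217,40|853 540,225,40|853 543,234,51|310 537,242,46|000 533,251,45|000 531,259,47|000 529,268,48|001 521,276,39|532 520,285,44|421 515,293,41|532 509,302,35|532
232 548,218,38|964 544,227,36|853 542,235,38|743 544,244,47|011 539,252,43|011 539,261,49|111 530,269,39|432 526,278,38|532 524,286,38|532 1162,259,1158|432 518,303,39|531
234 553,220,34|421 553,229,40|953 550,237,40|a64 546,246,38|853 544,254,41|632 541,263,40|432 537,271,39|532 533,280,38|532 532,288,42|531 530,296,43|532 523,305,36|532
[[391.48316523 220.80393898]
 [389.12826235 225.88485445]
 [391.09476275 219.06068951]]
```

View pics/s5.png

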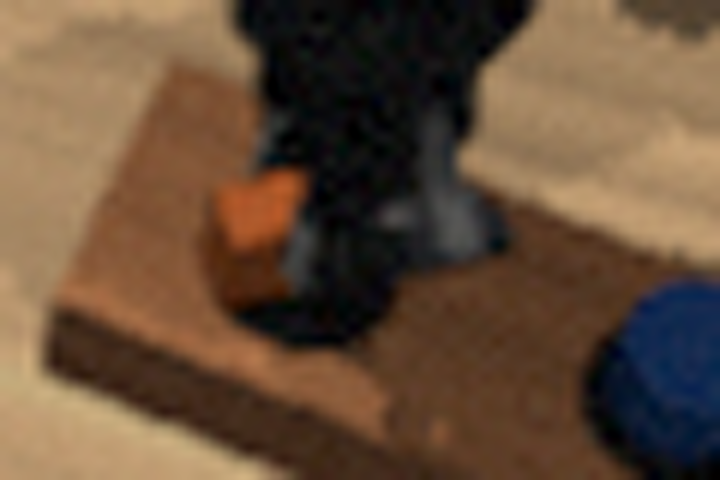

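The gripper holds the bar at its top (fingertip at crop (300,270), collar (320,325), still flat on the rack). The grip is about 12 mm higher than planned, but it's across the 18 mm width. I'm lifting gently and checking.

{"method": "apply_moves", "body": {"commands": [[0, 0, -5, 0], [0, 0, -10, 0]]}}

```text
time: 5.85
tool_pos: [0.5225, 0.2471, 0.0957]
ee_rot: [-2.783, 1.419, -0.014]
ft_force: [0.1, 0.2, -1.3]
width: 0.0167
```

```bash
python3 rel.py 518 245 70 36; python3 -c "
from h import *
o=env.get_obs();print(o['width'],o['ft_force'],o['ft_torque'])
p,d=snap('scene')
x=cv2.resize(p[195:245,365:425,::-1],None,fx=12,fy=12,interpolation=cv2.INTER_CUBIC); cv2.imwrite('pics/s6.png',x)"
```

```text
t 5.85 pos [522.5 247.1  95.7] shift [-1.   5.4 25.6] yawY -144.01 tilt 1.12 zaxis [ 0.0158  0.0115 -0.9998] q6 -0.16
turn -0.013552042325898128 or +-180
0.0167409292058377 [ 0.09219308  0.19178757 -1.33092599] [-0.04821012  0.03972685  0.01169578]
```

View pics/s6.png

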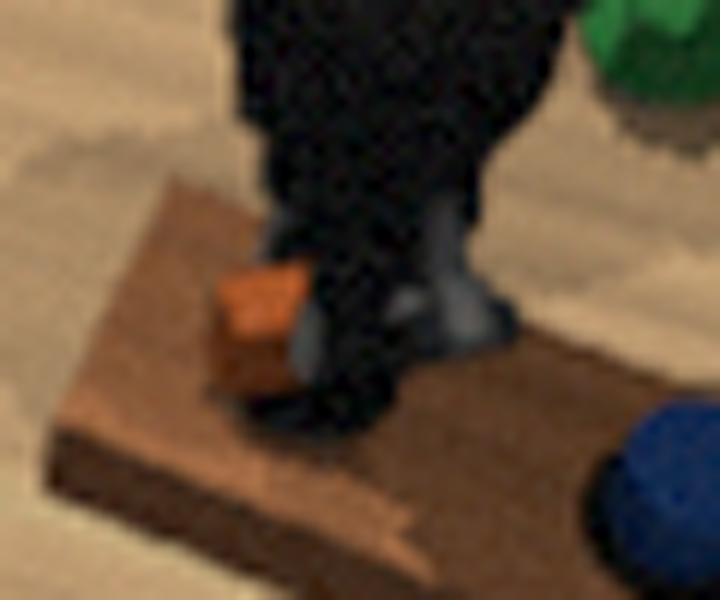

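The stop came out cleanly: the collar hangs clear of the rack, the wrist feels 1.3 N more weight, and the dog is untouched. Next I lift high and carry it to the track.

{"method": "apply_moves", "body": {"commands": [[0, 0, -30, 0], [0, 0, -30, 0], [0, 0, -25, 0], [15, 15, 0, 0], [28, 28, 0, 0]]}}

```text
time: 6.4
tool_pos: [0.5133, 0.1882, 0.1873]
ee_rot: [-2.781, 1.411, -0.02]
ft_force: [-0.0, -0.0, -2.1]
width: 0.0165
```

{"method": "apply_moves", "body": {"commands": [[32, 32, 0, 0], [32, 32, 0, 0], [32, 32, 0, 0], [32, 32, 0, 0], [32, 32, 0, 0]]}}

```text
time: 6.9
tool_pos: [0.4784, -0.0412, 0.1867]
ee_rot: [-2.778, 1.401, -0.03]
ft_force: [1.7, 0.4, -1.2]
width: 0.0167
```

```bash
python3 rel.py 460.5 -156.6 170 160.7
```

```text
t 6.9 pos [478.4 -41.2 186.7] shift [82.1 83.6 14.1] yawY -143.5 tilt 2.03 zaxis [ 0.0305  0.0181 -0.9994] q6 0.31
turn 55.800474544573035 or +-180
```

{"method": "apply_moves", "body": {"commands": [[30, 30, 0, 0], [30, 30, 0, 0], [20, 20, 0, 0], [2, 2, 0, 8], [0, 0, 0, 8]]}}

```text
time: 7.4
tool_pos: [0.4593, -0.1661, 0.1879]
ee_rot: [-2.539, 1.787, -0.035]
ft_force: [0.2, 0.3, -1.6]
width: 0.0167
```

{"method": "apply_moves", "body": {"commands": [[0, 0, 0, 8], [0, 0, 0, 8], [0, 0, 0, 8], [0, 0, 0, 8], [0, 0, 0, 6]]}}

```text
time: 7.9
tool_pos: [0.46, -0.1678, 0.1908]
ee_rot: [-1.772, 2.537, -0.02]
ft_force: [0.3, -0.4, -1.6]
width: 0.0165
```

```bash
python3 rel.py 460.5 -156.6 170 160.7
```

```text
t 7.9 pos [ 460.  -167.8  190.8] shift [-10.    4.2  21. ] yawY 159.84 tilt 2.75 zaxis [ 0.0452  0.0162 -0.9988] q6 -0.4
turn -0.8620325212370972 or +-180
```

{"method": "apply_moves", "body": {"commands": [[-10, 4, 20, -0.9], [0, 0, 20, 0], [0, 0, 15, 0], [0, 0, 0, 0]]}}

```text
time: 8.3
tool_pos: [0.4639, -0.1561, 0.1375]
ee_rot: [-1.785, 2.522, -0.027]
ft_force: [-0.5, -0.3, -2.1]
width: 0.0171
```

```bash
python3 rel.py 460.5 -156.6 118 160.7; python3 -c "
from h import *
p,d=snap('scene')
x=cv2.resize(p[130:220,225:345,::-1],None,fx=6,fy=6,interpolation=cv2.INTER_CUBIC); cv2.imwrite('pics/s7.png',x)
p,d=snap('top','top7')
x=cv2.resize(p[150:240,295:415,::-1],None,fx=6,fy=6,interpolation=cv2.INTER_CUBIC); cv2.imwrite('pics/t7.png',x)"
```

```text
t 8.3 pos [ 463.9 -156.1  137.5] shift [ 2.2  3.9 19.3] yawY 160.53 tilt 3.13 zaxis [ 0.0522  0.0158 -0.9985] q6 -0.42
turn -0.171677904846689 or +-180
```

View pics/s7.png

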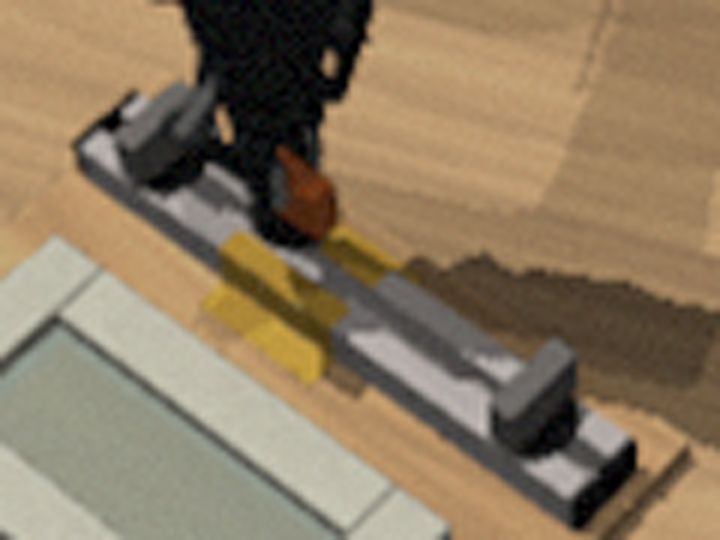

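View pics/t7.png

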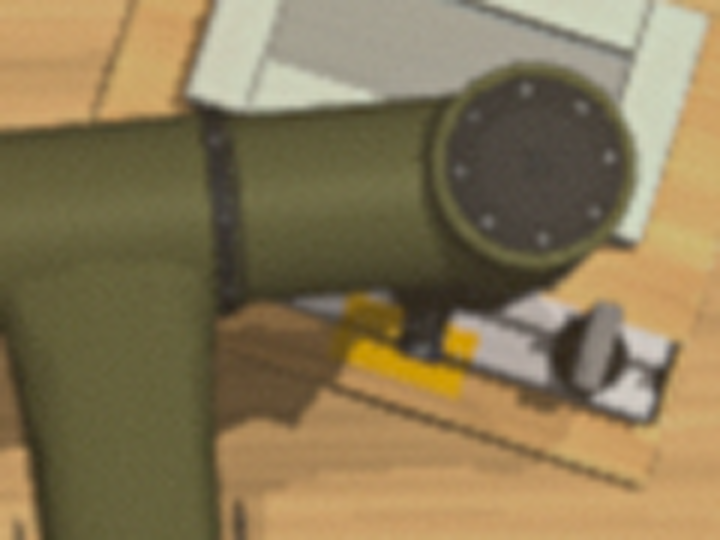

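The stop hangs over the slot with its bar roughly along it (bar (305,195), yellow lips (285,275) and (360,255)). The tool's tilt is creeping up, so I'm testing whether holding still drifts.

{"method": "apply_moves", "body": {"commands": [[0, 0, 0, 0], [0, 0, 0, 0], [0, 0, 0, 0]]}}

```text
time: 8.7
tool_pos: [0.4662, -0.157, 0.1435]
ee_rot: [-1.781, 2.517, -0.036]
ft_force: [0.6, 0.6, -2.1]
width: 0.0168
```

```bash
python3 rel.py 460.5 -156.6 118 160.7; python3 -c "
from h import *
o=env.get_obs();print(o['joint_pos'].round(4),o['qd'].round(4),o['joint_efforts'].round(1),o['ft_force'],o['ft_torque'])"
```

```text
t 8.7 pos [ 466.2 -157.   143.5] shift [ 2.3  6.8 25.1] yawY 160.52 tilt 3.56 zaxis [ 0.0604  0.014  -0.9981] q6 -0.42
turn -0.1842060085605226 or +-180
[ 0.0794 -0.2924 -0.4093 -0.0093 -1.3925 -0.4172] [-0.0016 -0.0042  0.0124  0.0017 -0.0011  0.0008] [  0.  -20.7  35.5   7.2   0.2  -0. ] [ 0.58934671  0.62175819 -2.14257224] [-0.06687076  0.21923409  0.0295297 ]
```

{"method": "apply_moves", "body": {"commands": [[0, 0, -48, 0], [0, 0, -48, 0], [0, 0, -48, 0], [0, 0, -48, 0]]}}

```text
time: 9.1
tool_pos: [0.4519, -0.1595, 0.334]
ee_rot: [-1.787, 2.526, -0.022]
ft_force: [1.5, -0.8, -1.3]
width: 0.0167
```

```bash
cat > st.py <<'E'
from h import *
o=env.get_obs();print(o['joint_pos'].round(4),o['qd'].round(4),o['joint_efforts'].round(1),o['ft_force'].round(1),o['ft_torque'].round(2))
E
python3 rel.py 460.5 -156.6 118 160.7; python3 st.py
```

```text
t 9.1 pos [ 451.9 -159.5  334. ] shift [  1.    1.2 216.2] yawY 160.51 tilt 2.83 zaxis [ 0.0467  0.0159 -0.9988] q6 -0.42
turn -0.18579271294350974 or +-180
[ 0.074  -0.2892 -0.0575 -0.0126 -1.7547 -0.4161] [-0.0144  0.1769  1.0547 -0.004  -0.8815  0.004 ] [ -0.2 -21.9  30.7   6.9   1.1  -0. ] [ 1.5 -0.8 -1.3] [-0.03 -0.04  0.  ]
```

{"method": "apply_moves", "body": {"commands": [[0, 0, 0, 0], [0, 0, 0, 0], [0, 0, 0, 0]]}}

```text
time: 9.4
tool_pos: [0.453, -0.1606, 0.3433]
ee_rot: [-1.779, 2.518, -0.037]
ft_force: [0.6, 0.2, -1.6]
width: 0.0168
```

```bash
python3 rel.py 460.5 -156.6 118 160.7; python3 st.py
```

```text
t 9.4 pos [ 453.  -160.6  343.3] shift [  1.3   6.3 225.4] yawY 160.44 tilt 3.61 zaxis [ 0.0615  0.0138 -0.998 ] q6 -0.42
turn -0.258318837482193 or +-180
[ 0.0736 -0.2927 -0.0445 -0.0094 -1.7566 -0.416 ] [-0.0004  0.0064 -0.0156 -0.0162  0.0041 -0.0002] [  0.  -20.   35.2   7.    0.2  -0. ] [ 0.6  0.2 -1.6] [-0.04  0.21  0.04]
```

{"method": "apply_moves", "body": {"commands": [[0, 0, 0, 0], [0, 0, 0, 0], [0, 0, 0, 0]]}}

```text
time: 9.7
tool_pos: [0.4525, -0.1603, 0.3399]
ee_rot: [-1.782, 2.521, -0.032]
ft_force: [-0.2, -0.2, -1.8]
width: 0.0169
```

```bash
python3 rel.py 460.5 -156.6 118 160.7; python3 st.py
```

```text
t 9.7 pos [ 452.5 -160.3  339.9] shift [  1.    4.4 222. ] yawY 160.46 tilt 3.33 zaxis [ 0.0563  0.0143 -0.9983] q6 -0.42
turn -0.23757399482340702 or +-180
[ 0.0736 -0.2918 -0.0497 -0.0103 -1.7557 -0.416 ] [ 0.0011  0.0037 -0.0123 -0.002   0.0015  0.0004] [ -0.  -20.2  35.    7.    0.2  -0. ] [-0.2 -0.2 -1.8] [-0.03  0.17 -0.03]
```

{"method": "apply_moves", "body": {"commands": [[0, 0, -45, 0], [0, 0, -45, 0], [0, 0, -45, 0], [0, 0, 0, 0], [0, 0, 0, 0]]}}

```text
time: 10.2
tool_pos: [0.4445, -0.162, 0.4721]
ee_rot: [-1.789, 2.53, -0.019]
ft_force: [0.7, 0.0, -2.7]
width: 0.0167
```

```bash
python3 rel.py 460.5 -156.6 118 160.7; python3 st.py
```

```text
t 10.2 pos [ 444.5 -162.   472.1] shift [ -0.4  -0.7 354.5] yawY 160.49 tilt 2.59 zaxis [ 0.0428  0.0148 -0.999 ] q6 -0.42
turn -0.20617569242804734 or +-180
[ 0.0697 -0.1822  0.2978 -0.0131 -2.0071 -0.4155] [-0.001  -0.0017  0.0625  0.0252 -0.0195 -0.001 ] [ -0.3 -25.5  34.4   7.    0.   -0. ] [ 0.7  0.  -2.7] [-0.05  0.08 -0.08]
```

{"method": "apply_moves", "body": {"commands": [[0, 0, 0, 0], [0, 0, 0, 0], [0, 0, 0, 0], [0, 0, 0, 0], [0, 0, 0, 0]]}}

```text
time: 10.7
tool_pos: [0.4444, -0.1618, 0.4682]
ee_rot: [-1.792, 2.533, -0.014]
ft_force: [-0.5, -0.6, -1.4]
width: 0.0162
```

```bash
python3 rel.py 460.5 -156.6 118 160.7; python3 st.py
```

```text
t 10.7 pos [ 444.4 -161.8  468.2] shift [ -1.   -3.1 350.6] yawY 160.52 tilt 2.27 zaxis [ 0.0366  0.0151 -0.9992] q6 -0.42
turn -0.1811850665098973 or +-180
[ 0.0698 -0.1823  0.2903 -0.0138 -2.0057 -0.4154] [-0.0016  0.0005 -0.0091  0.0008  0.0009  0.001 ] [  0.  -22.5  31.9   6.4   0.1  -0. ] [-0.5 -0.6 -1.4] [-0.04  0.1   0.02]
```

{"method": "apply_moves", "body": {"commands": [[0, 0, 0, 0], [0, 0, 0, 0], [0, 0, 0, 0], [0, 0, 0, 0], [0, 0, 0, 0]]}}

```text
time: 11.2
tool_pos: [0.4443, -0.1618, 0.4679]
ee_rot: [-1.792, 2.534, -0.013]
ft_force: [0.1, 0.3, -1.4]
width: 0.017
```

{"method": "apply_moves", "body": {"commands": [[0, 0, 0, 0], [0, 0, 0, 0], [0, 0, 0, 0], [0, 0, 0, 0], [0, 0, 0, 0]]}}

```text
time: 11.7
tool_pos: [0.4443, -0.1618, 0.468]
ee_rot: [-1.792, 2.533, -0.014]
ft_force: [-0.3, 0.4, -1.1]
width: 0.0166
```

```bash
python3 rel.py 460.5 -156.6 118 160.7; python3 st.py
```

```text
t 11.7 pos [ 444.3 -161.8  468. ] shift [ -1.1  -3.3 350.4] yawY 160.52 tilt 2.26 zaxis [ 0.0364  0.0151 -0.9992] q6 -0.42
turn -0.1750149550261142 or +-180
[ 0.0698 -0.1825  0.2897 -0.0138 -2.0056 -0.4154] [ 0.0003 -0.0009 -0.0015 -0.0003 -0.0001 -0.0005] [  0.  -22.6  31.9   6.4   0.1  -0. ] [-0.3  0.4 -1.1] [-0.03  0.11  0.01]
```

{"method": "apply_moves", "body": {"commands": [[0, 0, 30, 0], [0, 0, 30, 0], [0, 0, 30, 0], [0, 0, 30, 0], [0, 0, 30, 0]]}}

```text
time: 12.2
tool_pos: [0.4511, -0.1602, 0.3177]
ee_rot: [-1.787, 2.528, -0.023]
ft_force: [-0.7, 0.1, -1.4]
width: 0.0166
```

```bash
cat > settle.py <<'E'
import sys
from h import *
for i in range(int(sys.argv[1]) if len(sys.argv)>1 else 2): env.snapshot('scene')
E
python3 rel.py 460.5 -156.6 118 160.7;python3 settle.py 2; python3 rel.py 460.5 -156.6 118 160.7; python3 st.py
```

```text
t 12.2 pos [ 451.1 -160.2  317.7] shift [ -0.8   0.  199.9] yawY 160.47 tilt 2.74 zaxis [ 0.0457  0.014  -0.9989] q6 -0.42
turn -0.2317852715410993 or +-180
t 12.3 pos [ 450.1 -159.5  314. ] shift [ -0.9  -2.9 196.3] yawY 160.5 tilt 2.34 zaxis [ 0.0377  0.0156 -0.9992] q6 -0.42
turn -0.19626568679535694 or +-180
[ 0.0739 -0.2967 -0.1001 -0.0129 -1.7287 -0.4161] [-0.0009 -0.0045  0.1145  0.0432 -0.0544 -0.    ] [ -0.3 -22.3  35.7   7.4   0.7  -0. ] [-0.1 -0.4 -2.3] [-0.03  0.17  0.  ]
```

```bash
python3 settle.py 1
```

{"method": "apply_moves", "body": {"commands": [[0, -1, 30, 0], [0, 0, 30, 0], [0, 0, 30, 0], [0, 0, 30, 0], [0, 0, 25, 0]]}}

```text
time: 12.85
tool_pos: [0.4646, -0.1611, 0.1868]
ee_rot: [-1.778, 2.517, -0.049]
ft_force: [0.2, -0.7, -0.8]
width: 0.0163
```

```bash
python3 settle.py 3; python3 rel.py 460.5 -156.6 118 160.7; python3 st.py
```

```text
t 13.0 pos [ 464.  -161.2  186.6] shift [-1.2  8.7 68.3] yawY 160.43 tilt 3.67 zaxis [ 0.0636  0.008  -0.9979] q6 -0.42
turn -0.27275588363283987 or +-180
[ 0.075  -0.3084 -0.3457 -0.0032 -1.4694 -0.4155] [-0.0002 -0.0163  0.0453  0.0197 -0.0071 -0.0009] [  0.1 -18.9  33.8   6.7   0.4  -0. ] [-0.1  0.6  0.9] [-0.06  0.2  -0.03]
```

{"method": "apply_moves", "body": {"commands": [[-1, 8, 22, 0]]}}

```text
time: 13.1
tool_pos: [0.4609, -0.1583, 0.1702]
ee_rot: [-1.776, 2.515, -0.057]
ft_force: [0.7, -1.2, -1.4]
width: 0.0168
```

```bash
python3 settle.py 2; python3 rel.py 458.7 -157.3 118 160.7
```

```text
t 13.2 pos [ 458.  -157.1  164.9] shift [ 1.3  1.9 46.8] yawY 160.43 tilt 3.67 zaxis [ 0.0634  0.0083 -0.998 ] q6 -0.43
turn -0.2669516812084396 or +-180
```

{"method": "apply_moves", "body": {"commands": [[0, 0, 25, 0]]}}

```text
time: 13.3
tool_pos: [0.4622, -0.1577, 0.146]
ee_rot: [-1.777, 2.514, -0.056]
ft_force: [0.3, -0.2, -1.2]
width: 0.0164
```

```bash
python3 settle.py 3; python3 rel.py 458.7 -157.3 118 160.7; python3 st.py
```

```text
t 13.45 pos [ 459.7 -157.1  141. ] shift [ 1.2  2.2 22.9] yawY 160.44 tilt 3.64 zaxis [ 0.0629  0.0079 -0.998 ] q6 -0.43
turn -0.25548701445791266 or +-180
[ 0.0853 -0.3142 -0.4334 -0.0025 -1.3882 -0.4254] [-0.0019 -0.0123  0.0289  0.0199 -0.0042 -0.0002] [  0.1 -19.   34.5   6.9   0.4   0. ] [ 0.2  0.2 -1.8] [-0.06  0.18 -0.06]
```

{"method": "apply_moves", "body": {"commands": [[1, 2, 13, 0.2]]}}

```text
time: 13.55
tool_pos: [0.4601, -0.1578, 0.1316]
ee_rot: [-1.774, 2.52, -0.053]
ft_force: [1.3, -0.3, -1.5]
width: 0.0164
```

```bash
python3 settle.py 2; python3 rel.py 458.7 -157.3 118 160.7; cat > look.py <<'E'
import sys
from h import *
n='scene'; tag=sys.argv[1]
def rect(P):
    (c,s,a)=cv2.minAreaRect(P[:,:2].astype(np.float32)*1000); return np.round(c,1),np.round(s,1),round(a,1)
p,d=snap(n,'sc'+tag)
vv,uu=np.mgrid[:400,:640]; W=unproj(n,np.stack([uu.ravel(),vv.ravel()],1),d.ravel()).reshape(400,640,3)
hsv=cv2.cvtColor(p,cv2.COLOR_RGB2HSV)
u0,v0=proj(n,[[.4605,-.1566,.08]])[0].astype(int)
m=np.zeros((400,640),bool); m[v0-35:v0+30,u0-30:u0+30]=1
o=m&((hsv[...,0]<14))&(hsv[...,1]>170)&(p[...,0]>80)&(W[...,2]<.5)
w=W[o]; zt=np.percentile(w[:,2],95); tp=o&(W[...,2]>zt-.012)
print('orange',o.sum(),'z',(np.percentile(w[:,2],[5,50,95])*1000).round(1),rect(W[tp]),'all',rect(w))
x=cv2.resize(p[145:205,235:315,::-1],None,fx=10,fy=10,interpolation=cv2.INTER_CUBIC)
# predicted slot edges (scene-frame line), collar centre
u=np.array([.3305,.9438]); nn=np.array([.9438,-.3305]); mid=np.array([.473,-.128])
for off in(-.008,.008):
    P=[[*(mid+nn*off+u*s),.049] for s in np.linspace(-.11,.11,60)]
    for q in proj(n,P):
        q=((q-[235,145]+.5)*10).astype(int); cv2.circle(x,tuple(q),1,(255,0,0),-1)
cv2.imwrite('pics/l'+tag+'.png',x)
E
python3 look.py 8
```

```text
t 13.65 pos [ 458.  -157.2  127.5] shift [ 0.1 -0.2  9.5] yawY 160.22 tilt 3.59 zaxis [ 0.0621  0.0083 -0.998 ] q6 -0.43
turn -0.4765701382141003 or +-180
orange 35 z [119.3 127.9 131.2] (array([ 462.3, -144.7]), array([35.7, 15.6]), 53.2) all (array([ 462.3, -144.7]), array([35.7, 15.6]), 53.2)
```

View pics/l8.png

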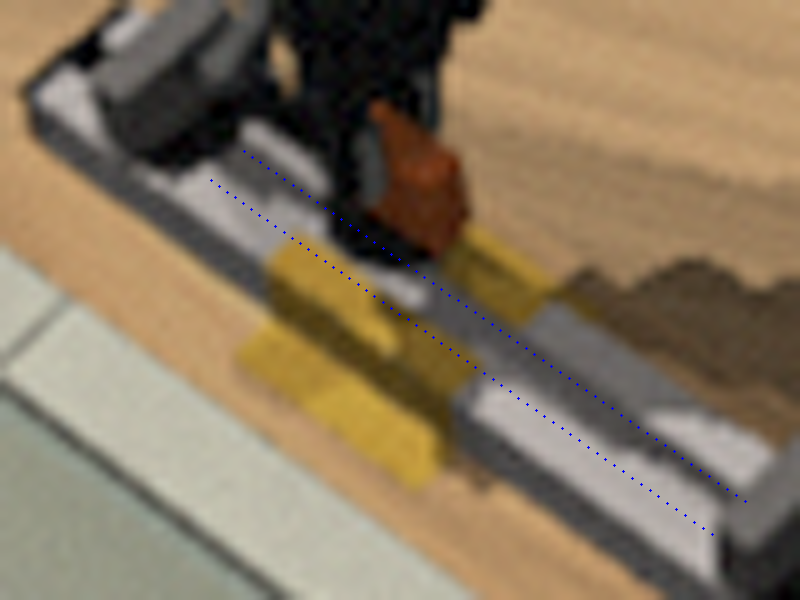

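```bash
python3 - <<'E'
from h import *
u=np.array([.3305,.9438]); nn=np.array([.9438,-.3305])
for n,mid in(('scene',np.array([.470,-.128])),('top',np.array([.470,-.128]))):
    p=cv2.imread('pics/%s0.png'%n)
    g=cv2.cvtColor(p,cv2.COLOR_BGR2GRAY).astype(np.float32)
    offs=np.arange(-.04,.0401,.001); ss=np.arange(-.09,.1,.001)
    P=np.array([[*(mid+nn*o+u*s),.049] for o in offs for s in ss])
    q=proj(n,P).astype(np.float32).reshape(len(offs),len(ss),2)
    R=cv2.remap(p,q[...,0],q[...,1],cv2.INTER_CUBIC)
    cv2.imwrite(f'pics/rect_{n}.png',cv2.resize(R,None,fx=4,fy=4,interpolation=cv2.INTER_NEAREST))
    G=R.mean(2)
    for a,b in((0,20),(70,100),(105,125),(140,165)):
        print(n,ss[a].round(2),' '.join('%d:%d'%(o*1000,v) for o,v in zip(offs,G[:,a:b].mean(1)) if -32<=round(o*1000)<=32))
a=cv2.imread('pics/rect_scene.png');b=cv2.imread('pics/rect_top.png');cv2.imwrite('pics/rects.png',np.vstack([a,b])[:,:800])
E
```

```text
scene -0.09 -31:84 -30:84 -29:84 -28:85 -27:86 -26:88 -25:90 -24:93 -23:94 -22:95 -21:95 -20:95 -19:95 -18:94 -17:94 -16:93 -15:93 -14:93 -13:93 -12:93 -11:91 -10:88 -9:84 -8:79 -7:75 -6:72 -5:70 -4:69 -3:68 -2:68 -1:69 0:71 0:74 1:77 2:81 3:85 4:88 5:92 6:95 7:97 8:98 9:97 10:96 11:95 12:95 13:96 14:97 15:99 16:101 17:105 18:110 19:115 20:118 21:119 22:116 23:109 24:100 25:90 26:79 27:71 28:67 29:66 30:66 31:66 32:65
scene -0.02 -31:121 -30:122 -29:123 -28:125 -27:126 -26:127 -25:128 -24:129 -23:129 -22:129 -21:129 -20:128 -19:128 -18:129 -17:130 -16:130 -15:131 -14:131 -13:132 -12:131 -11:128 -10:122 -9:112 -8:101 -7:89 -6:78 -5:70 -4:66 -3:65 -2:68 -1:76 0:89 0:106 1:124 2:140 3:154 4:162 5:165 6:162 7:156 8:147 9:138 10:131 11:127 12:126 13:127 14:127 15:128 16:128 17:129 18:130 19:131 20:131 21:130 22:126 23:119 24:108 25:94 26:79 27:66 28:57 29:53 30:52 31:53 32:52
scene 0.02 -31:127 -30:125 -29:125 -28:126 -27:131 -26:138 -25:146 -24:154 -23:161 -22:165 -21:166 -20:167 -19:166 -18:166 -17:165 -16:166 -15:168 -14:170 -13:171 -12:171 -11:168 -10:161 -9:150 -8:135 -7:116 -6:96 -5
[... 1889 characters left out ...]
2 0:156 0:139 1:125 2:113 3:107 4:108 5:114 6:126 7:141 8:158 9:173 10:185 11:194 12:199 13:203 14:204 15:205 16:205 17:204 18:204 19:204 20:203 21:201 22:197 23:193 24:187 25:180 26:174 27:168 28:164 29:161 30:159 31:158 32:158
top 0.05 -31:105 -30:95 -29:91 -28:93 -27:103 -26:119 -25:139 -24:159 -23:176 -22:188 -21:196 -20:200 -19:202 -18:203 -17:203 -16:203 -15:203 -14:203 -13:202 -12:202 -11:202 -10:202 -9:202 -8:203 -7:203 -6:203 -5:203 -4:202 -3:199 -2:192 -1:181 0:166 0:149 1:133 2:120 3:112 4:112 5:118 6:130 7:146 8:162 9:176 10:186 11:194 12:199 13:201 14:203 15:204 16:204 17:204 18:204 19:204 20:203 21:202 22:199 23:194 24:188 25:180 26:173 27:166 28:161 29:156 30:153 31:152 32:152
```

View pics/rects.png

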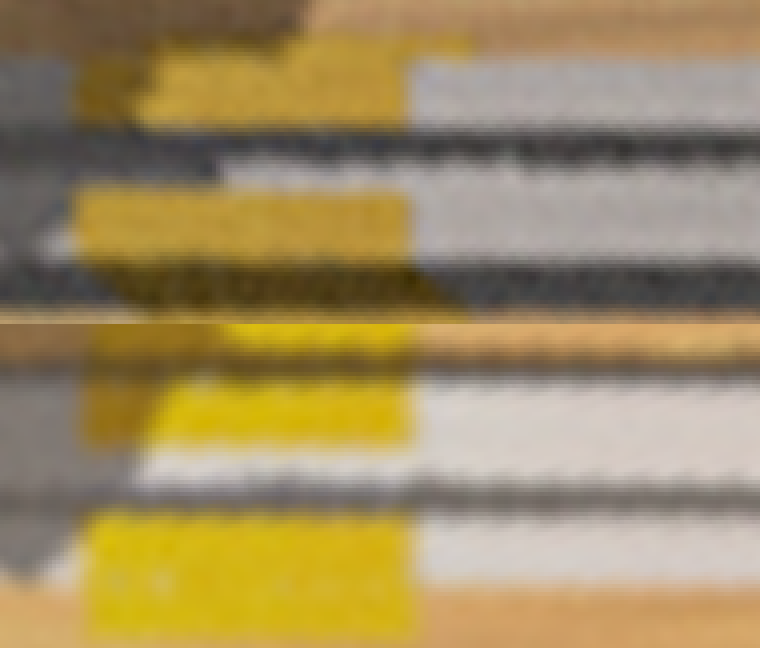

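```bash
cat > ov.py <<'E'
import sys
from h import *
from scipy.spatial.transform import Rotation as Ro
tag=sys.argv[1]; H=float(sys.argv[2]) if len(sys.argv)>2 else .042   # TCP above collar underside
n='scene'
p,_=snap(n,'sc'+tag); o=env.get_obs(); R=Ro.from_rotvec(o['ee_rot']).as_matrix(); t=o['tool_pos']
dn=R@np.array([0,.022,1]); dn/=np.linalg.norm(dn)
bx=R[:,0]-dn*(R[:,0]@dn); bx/=np.linalg.norm(bx); by=np.cross(dn,bx)
org=t+dn*H
u=np.array([.3305,.9438]); nn=np.array([.9438,-.3305]); mark=np.array([.4599,-.1557])
print('origin',(org*1000).round(1),'perp',(nn@(org[:2]-mark)*1000).round(2),'along',(u@(org[:2]-mark)*1000).round(2),'tilt',np.hypot(*dn[:2]).round(3))
hd=org+dn*.017; print('headbottom perp',(nn@(hd[:2]-mark)*1000).round(2),'z',(hd[2]*1000).round(1), 'bar yaw',np.degrees(np.arctan2(bx[1],bx[0]))%180)
k=10;x0,y0=235,145
x=cv2.resize(p[145:205,235:315,::-1],None,fx=k,fy=k,interpolation=cv2.INTER_CUBIC)
def D(P,c,closed=True):
    q=((proj(n,P)-[x0,y0]+.5)*k).astype(np.int32); cv2.polylines(x,[q],closed,c,1,cv2.LINE_AA)
for z in(.006,.042): D([org-dn*z+bx*a+by*b for a,b in((.027,.009),(.027,-.009),(-.027,-.009),(-.027,.009))],(255,255,0))
th=np.linspace(0,2*np.pi,40)
D([org+.024*(bx*np.cos(a)+by*np.sin(a)) for a in th],(0,255,0))
for z in(.009,.017): D([org+dn*z+bx*a+by*b for a,b in((.015,.0055),(.015,-.0055),(-.015,-.0055),(-.015,.0055))],(255,0,255))
for off in(-.008,.008): D([[*(mark+nn*off+u*s),.049] for s in(-.08,.12)],(255,0,0),False)
for s in(-.042,.042): D([[*(mark+nn*a+u*s),.049] for a in(-.025,.025)],(0,0,255),False)
cv2.imwrite('pics/ov'+tag+'.png',x)
E
python3 ov.py 9
```

```text
origin [ 460.1 -156.8   86.5] perp 0.58 along -0.92 tilt 0.045
headbottom perp 1.18 z 69.5 bar yaw 70.3360265990787
```

View pics/ov9.png

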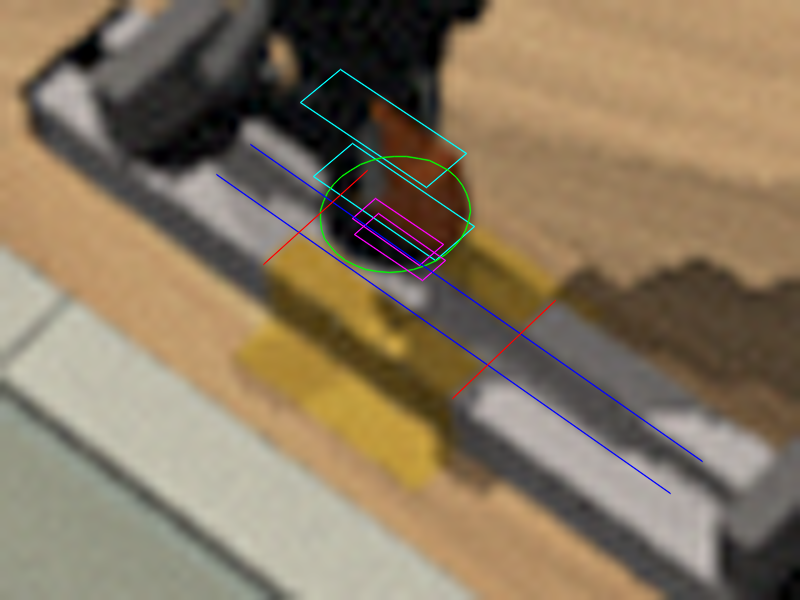

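The projected model matches the seen bar and collar within about 1 mm. The head is about 1.2 mm off the slot centre, so I'm correcting that and going down in small steps.

{"method": "apply_moves", "body": {"commands": [[0, 2, 15, -0.4]]}}

```text
time: 13.85
tool_pos: [0.4589, -0.1569, 0.1156]
ee_rot: [-1.783, 2.513, -0.052]
ft_force: [0.7, -1.1, -0.7]
width: 0.0169
```

```bash
python3 settle.py 2; python3 ov.py 10; python3 st.py
```

```text
origin [ 458.3 -155.8   69.9] perp -1.46 along -0.66 tilt 0.043
headbottom perp -0.9 z 52.9 bar yaw 70.73746395545561
[ 0.0872 -0.3096 -0.4831 -0.0026 -1.336  -0.4236] [-0.0019 -0.0044  0.0266  0.015  -0.0081 -0.0011] [  0.  -19.5  35.    7.    0.3   0. ] [-0.7 -0.4 -0.3] [-0.    0.19 -0.01]
```

View pics/ov10.png

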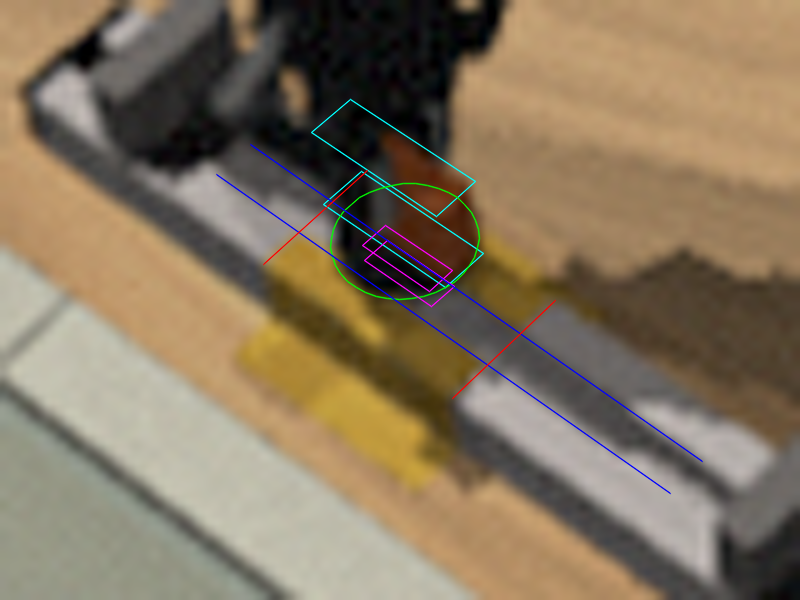

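{"method": "apply_moves", "body": {"commands": [[0, -0.5, 8, 0]]}}

```text
time: 14.1
tool_pos: [0.4583, -0.1568, 0.1049]
ee_rot: [-1.785, 2.517, -0.047]
ft_force: [0.0, -0.0, -0.1]
width: 0.017
```

```bash
python3 settle.py 2; python3 ov.py 11; python3 st.py
```

```text
origin [ 458.8 -155.9   61.1] perp -1.02 along -0.56 tilt 0.041
headbottom perp -0.49 z 44.1 bar yaw 70.7315745811479
[ 0.0868 -0.302  -0.4933 -0.0029 -1.3198 -0.4232] [ 0.0003 -0.0082  0.0174  0.0085 -0.0062 -0.0003] [  0.  -19.7  34.9   7.    0.3   0. ] [ 0.3 -0.3 -1.6] [-0.    0.21  0.06]
```

Head bottom is now 5 mm below the lip tops with no contact force, so it's in the slot. Continuing down.

{"method": "apply_moves", "body": {"commands": [[0, -0.3, 7, 0]]}}

```text
time: 14.35
tool_pos: [0.4586, -0.1568, 0.0971]
ee_rot: [-1.786, 2.518, -0.045]
ft_force: [-0.2, -0.8, -0.6]
width: 0.0166
```

```bash
python3 settle.py 2; python3 ov.py 12; python3 st.py
```

```text
origin [ 459.1 -155.9   53.4] perp -0.69 along -0.45 tilt 0.04
headbottom perp -0.17 z 36.4 bar yaw 70.72575532262161
[ 0.0865 -0.2954 -0.5022 -0.0032 -1.3054 -0.4228] [-0.001  -0.0057  0.0122  0.0094 -0.0044 -0.0008] [  0.  -19.9  34.9   7.    0.3   0. ] [ 0.2 -0.5 -1.5] [0.02 0.16 0.01]
```

{"method": "apply_moves", "body": {"commands": [[0, 0, 5, 0]]}}

```text
time: 14.6
tool_pos: [0.4586, -0.1567, 0.0914]
ee_rot: [-1.786, 2.518, -0.044]
ft_force: [1.8, 6.3, 25.0]
width: 0.0167
```

```bash
python3 settle.py 2; python3 ov.py 13; python3 st.py
```

```text
origin [ 460.4 -156.2   49.8] perp 0.63 along -0.3 tilt 0.042
headbottom perp 1.19 z 32.8 bar yaw 70.74894337883667
[ 0.0866 -0.2922 -0.507  -0.0019 -1.295  -0.4229] [-0.0002  0.     -0.0014 -0.0011 -0.0005 -0.0001] [  0.1 -17.7  31.9   5.9   0.2  -0. ] [0.2 0.4 3.9] [-0.03  0.15 -0.  ]
```

View pics/ov13.png

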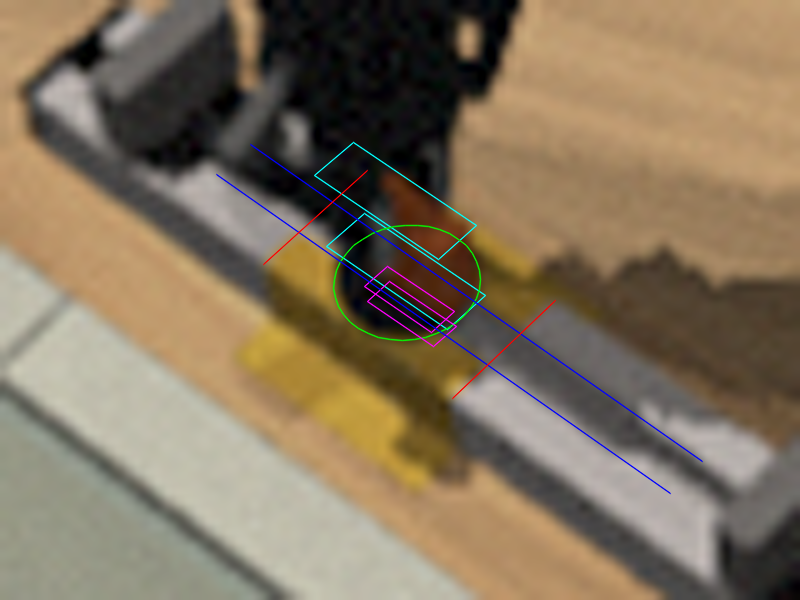

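The collar has met the lips (25 N transient, model z 49.8), with the head in line in the slot. I'm lifting 1.5 mm to free it, then turning in steps.

{"method": "apply_moves", "body": {"commands": [[0, 1.5, -1.5, -4]]}}

```text
time: 14.85
tool_pos: [0.4573, -0.1563, 0.0931]
ee_rot: [-1.875, 2.454, -0.048]
ft_force: [-0.2, 0.4, -1.8]
width: 0.0164
```

```bash
python3 settle.py 1; python3 ov.py 14; python3 st.py
```

```text
origin [ 458.9 -155.7   51.2] perp -0.97 along -0.34 tilt 0.042
headbottom perp -0.41 z 34.2 bar yaw 74.78256592727297
[ 0.0881 -0.2982 -0.5091 -0.002  -1.2986 -0.3538] [-0.0002  0.0052 -0.0046 -0.0024  0.0049 -0.0654] [  0.  -20.   35.1   7.1   0.2   0.7] [ 0.2  0.5 -1.5] [ 0.04  0.18 -0.03]
```

{"method": "apply_moves", "body": {"commands": [[0, 0, 0, -8.5]]}}

```text
time: 15.05
tool_pos: [0.457, -0.1561, 0.0927]
ee_rot: [-2.053, 2.311, -0.053]
ft_force: [0.2, -0.3, -2.4]
width: 0.0167
```

```bash
python3 settle.py 1; python3 ov.py 15; python3 st.py
```

```text
origin [ 458.6 -155.7   50.7] perp -1.22 along -0.46 tilt 0.04
headbottom perp -0.66 z 33.7 bar yaw 83.26943271568017
[ 0.0881 -0.2979 -0.5097 -0.0024 -1.2983 -0.2054] [ 0.      0.0008  0.0019  0.0003 -0.001  -0.1413] [  0.  -20.   35.1   7.1   0.2   1.5] [-0.3 -0.3 -1.9] [0.02 0.2  0.01]
```

{"method": "apply_moves", "body": {"commands": [[0, 0.5, 0, -8.5], [0, 0, 0, -8.5]]}}

```text
time: 15.35
tool_pos: [0.4562, -0.1561, 0.0918]
ee_rot: [-2.374, 1.989, -0.062]
ft_force: [-0.1, 0.2, -1.0]
width: 0.0168
```

```bash
python3 settle.py 1; python3 ov.py 16; python3 st.py
```

```text
origin [ 457.8 -155.9   49.9] perp -1.93 along -0.87 tilt 0.038
headbottom perp -1.35 z 32.9 bar yaw 99.8701456349134
[ 0.0882 -0.2987 -0.5116 -0.0027 -1.2982  0.0848] [-0.0004  0.001   0.0012  0.0017 -0.0015 -0.1342] [  0.  -19.9  35.    7.1   0.2   1.5] [-0.3  0.3 -1.3] [-0.03  0.26 -0.03]
```

{"method": "apply_moves", "body": {"commands": [[0, 0, 0, -8.5], [0, 0, 0, -8.5]]}}

```text
time: 15.65
tool_pos: [0.4563, -0.156, 0.0917]
ee_rot: [-2.637, 1.635, -0.071]
ft_force: [0.2, 1.0, -0.3]
width: 0.0167
```

```bash
python3 settle.py 1; python3 ov.py 17; python3 st.py
```

```text
origin [ 457.9 -156.1   49.7] perp -1.71 along -1.04 tilt 0.039
headbottom perp -1.06 z 32.7 bar yaw 116.22133103361321
[ 0.0882 -0.2984 -0.5117 -0.0027 -1.2979  0.3706] [-2.300e-03  2.000e-04 -1.000e-04  1.400e-03 -3.500e-03 -1.216e-01] [  0.1 -19.6  34.6   6.8   0.1   1.5] [ 0.7 -1.2 -0.4] [-0.08  0.09 -0.02]
```

{"method": "apply_moves", "body": {"commands": [[1, -1, -0.5, -8.5], [0, 0, 0, -8.5]]}}

```text
time: 15.95
tool_pos: [0.4575, -0.1565, 0.092]
ee_rot: [-2.848, 1.25, -0.079]
ft_force: [0.3, 0.5, -1.0]
width: 0.0168
```

```bash
python3 settle.py 1; python3 ov.py 18; python3 st.py
```

```text
origin [ 459.1 -156.8   49.9] perp -0.38 along -1.25 tilt 0.043
headbottom perp 0.34 z 32.9 bar yaw 132.4165755763575
[ 0.0868 -0.2943 -0.5079 -0.003  -1.2982  0.655 ] [ 0.0014  0.0008 -0.0013 -0.     -0.0008 -0.1162] [  0.  -20.1  35.1   7.1   0.2   1.5] [ 0.3 -0.1 -2.4] [-0.02  0.2  -0.01]
```

{"method": "apply_moves", "body": {"commands": [[0, 0, 0, -8.5], [0, 0, 0, -8.5]]}}

```text
time: 16.25
tool_pos: [0.4574, -0.1564, 0.0919]
ee_rot: [-3.001, 0.84, -0.085]
ft_force: [0.4, -0.2, -0.4]
width: 0.0162
```

```bash
python3 settle.py 1; python3 ov.py 19; python3 st.py
```

```text
origin [ 459.3 -157.    49.9] perp -0.11 along -1.37 tilt 0.048
headbottom perp 0.7 z 32.9 bar yaw 148.54177209632388
[ 0.0868 -0.2942 -0.5079 -0.003  -1.2981  0.9365] [-0.0003 -0.0004 -0.0007  0.0037 -0.0022 -0.1112] [  0.2 -19.7  34.6   6.8   0.2   1.4] [-0.3 -1.3 -1.4] [-0.13  0.22 -0.01]
```

{"method": "apply_moves", "body": {"commands": [[0, 0, 0, -8.5], [0, 0, 0, -4]]}}

```text
time: 16.55
tool_pos: [0.4575, -0.1564, 0.092]
ee_rot: [-3.076, 0.536, -0.088]
ft_force: [0.8, 0.2, -0.9]
width: 0.017
```

```bash
python3 settle.py 2; python3 ov.py 20; python3 st.py
```

```text
origin [ 459.6 -157.1   50. ] perp 0.17 along -1.4 tilt 0.053
headbottom perp 1.07 z 33.1 bar yaw 160.06282078290704
[ 0.0868 -0.2943 -0.5078 -0.0029 -1.2981  1.1375] [-0.0017  0.0007  0.001   0.0019  0.0018  0.0162] [  0.  -19.7  34.5   6.9   0.2   0.2] [ 1.8  0.1 -0.5] [0.   0.2  0.01]
```

View pics/ov20.png

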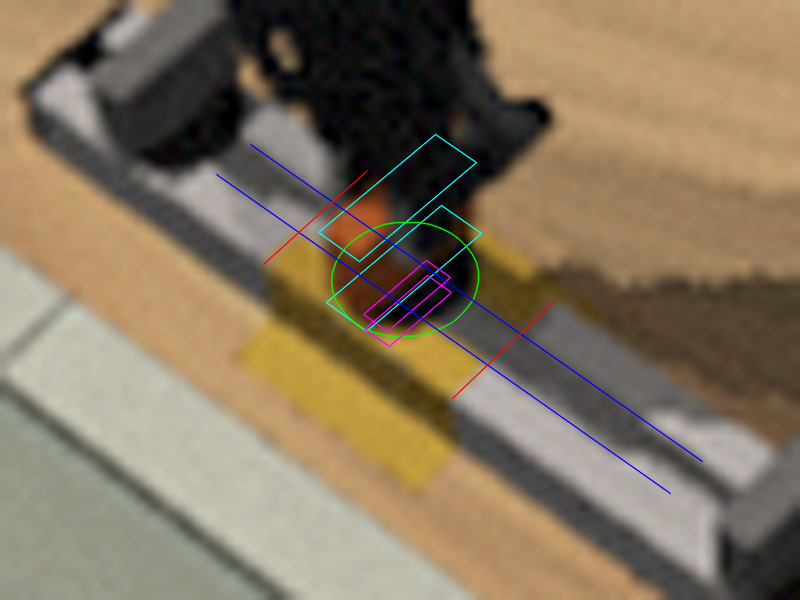

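The bar now stands square across the slot within the yellow (bar (365,225)–(400,300), collar centred on the groove). Opening the gripper.

{"method": "apply_moves", "body": {"commands": [[0, 0, 0.5, 0], [0, 0, 0, 0], [0, 0, 0, 0], [0, 0, 0, 0], [0, 0, 0, 0]], "hand": 0}}

```text
time: 17.2
tool_pos: [0.4579, -0.1568, 0.0922]
ee_rot: [-3.071, 0.562, -0.09]
ft_force: [0.5, 0.7, 0.3]
width: 0.0853
```

```bash
python3 ov.py 21; python3 st.py
```

```text
origin [ 460.1 -157.3   50.2] perp 0.7 along -1.44 tilt 0.054
headbottom perp 1.61 z 33.2 bar yaw 159.23348563005743
[ 0.0867 -0.2943 -0.5078 -0.0022 -1.2968  1.1229] [ 0.0014 -0.0011  0.0003 -0.0013  0.0013  0.0064] [ -0.  -19.4  34.1   6.8   0.2  -0. ] [ 0.3 -0.5  0.1] [-0.06  0.15  0.07]
```

View pics/ov21.png

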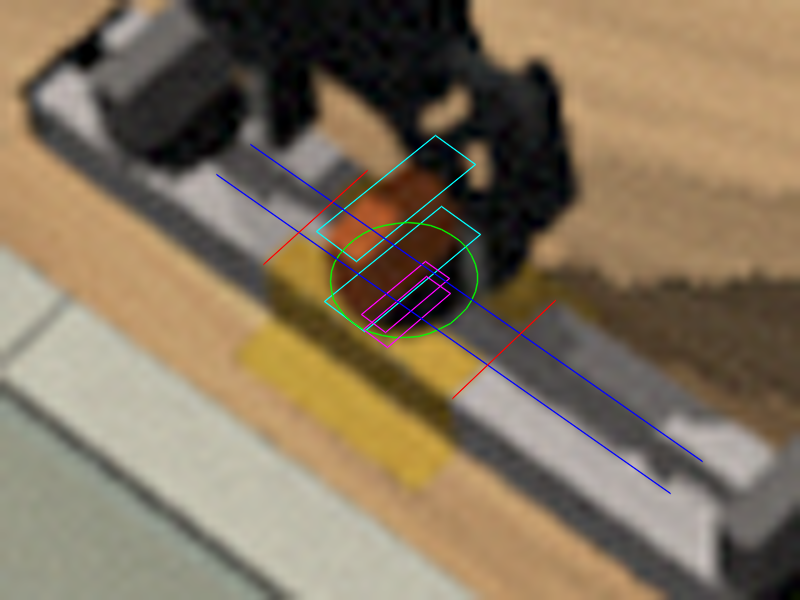

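Released, with the fingers clear of the bar. Backing straight up.

{"method": "apply_moves", "body": {"commands": [[0, 0, -10, 0], [0, 0, -20, 0], [0, 0, -40, 0], [0, 0, -40, 0], [0, 0, -45, 0]]}}

```text
time: 17.75
tool_pos: [0.4453, -0.1577, 0.2471]
ee_rot: [-3.073, 0.564, -0.071]
ft_force: [1.8, -1.0, 0.6]
width: 0.0852
```

{"method": "apply_moves", "body": {"commands": [[0, 0, -45, 0], [0, 0, -45, 0], [0, 0, -45, 0], [0, 0, 0, 0]]}}

```text
time: 18.15
tool_pos: [0.4366, -0.1603, 0.3985]
ee_rot: [-3.072, 0.567, -0.093]
ft_force: [0.0, 0.4, 0.3]
width: 0.085
```

```bash
cat > fin.py <<'E'
from h import *
n='scene'
def rect(P):
    (c,s,a)=cv2.minAreaRect(P[:,:2].astype(np.float32)*1000); return np.round(c,1),np.round(s,1),round(a,1)
p,d=snap(n,'fin')
vv,uu=np.mgrid[:400,:640]; W=unproj(n,np.stack([uu.ravel(),vv.ravel()],1),d.ravel()).reshape(400,640,3)
for nm,c in(('stop',(.4599,-.1557)),('grey-',(.4254,-.2554)),('grey+',(.5146,-.0006))):
    s=(np.hypot(W[...,0]-c[0]-.003,W[...,1]-c[1])<.045)&(W[...,2]>.080)&(W[...,2]<.105)
    w=W[s]; A=np.c_[w[:,:2],np.ones(len(w))]
    k=w[:,2]>np.median(w[:,2])-.005
    co=np.linalg.lstsq(A[k],w[k,2],rcond=None)[0]
    print(nm,s.sum(),rect(w),'z',np.median(w[:,2]).round(4),'slope',co[:2].round(2))
x=p[145:205,235:315,::-1]; cv2.imwrite('pics/finc.png',cv2.resize(x,None,fx=10,fy=10,interpolation=cv2.INTER_CUBIC))
E
python3 fin.py
```

```text
stop 100 (array([ 460.9, -156.7]), array([22.5, 53.1]), 66.9) z 0.0902 slope [-0.01  0.03]
grey- 94 (array([ 428.4, -256.7]), array([21.2, 53.6]), 70.8) z 0.09 slope [-0.04 -0.06]
grey+ 108 (array([518.3,  -1.3]), array([17.8, 54.5]), 73.0) z 0.0899 slope [-0.03 -0.11]
```

View pics/finc.png

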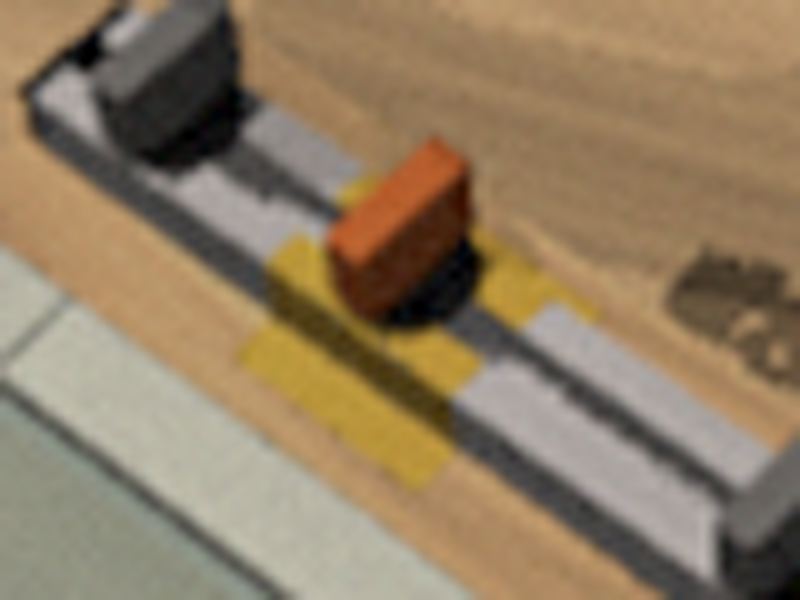

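View pics/fin.png

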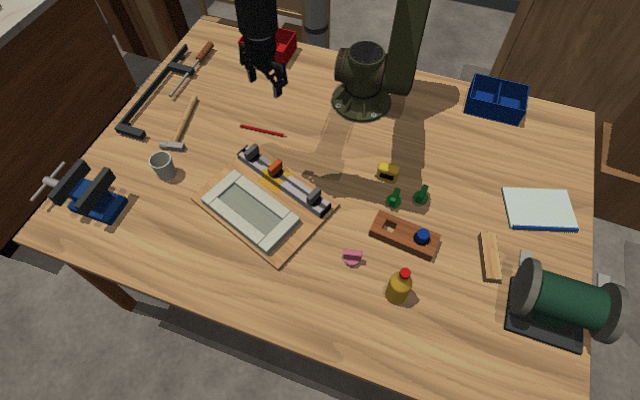

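The stop stands upright in the yellow at crop (400,235). Its top is at the same height as the grey bars (90.2 against 90.0 and 89.9 mm), it sits parallel to them, and nothing else moved. Handing in.

```bash
python3 -c "
from h import *
print(env.finish_job())"
```

```text
the job is handed in; nothing more can be done
None
```

I took the orange stop from the rack, lowered its head through the slot at the yellow section, turned it a quarter turn and released it. I backed the arm well clear and handed the job in at about 18 s. No verdict was reported.

**Last checks (scene camera only):**

| Check | Measured | Limit |
|---|---|---|
| Bar top height | 90.2 mm; grey bars 90.0 and 89.9 mm | seated within 2.5 mm |
| Bar against grey bars | about 2–6° off parallel | up to 20° off square |
| Offset across the slot | about 2.6 mm from the line between the grey stops | 8 mm |
| Offset along the yellow | about 1 mm from its middle | 20 mm |

In the final picture the dog, glue, tape, offcut, pot and pencil look unmoved; I did not measure them.

**What went wrong or disagreed:**
- **Grip height:** the gripper took hold about 12 mm higher on the bar than planned. The grip held.
- **Tool tilt:** multi-row moves tilted the tool by up to 3.7°. I switched to short steps with pauses, and the stop appeared to settle flat once released. The slope fitted to its top was 0.03 or less, but the same fit gave up to 0.11 on the fixed grey bars, so it is only a rough check.
- **Cameras:** the two cameras disagreed by about 4 mm, mostly from depth error. I set the slot line from its edges in the pictures.
- **Seating contact:** the wrist force peaked at about 25 N when the collar met the track, against the 120 N limit.

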